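# Find the key to the solvent box

## Robot

A 6-joint arm with a two-finger parallel gripper is mounted at the origin on the work surface. World frame = base frame: x ahead of the robot, y to its left, z up, the work surface at z = 0. Lengths are in m, angles in rad, forces in N, time in s.
With the tool pointing down it reaches from about 0.225 to 0.875 m from the base axis. Payload 3.4 kg.
Tool frame: the origin (TCP) lies between the finger pads; the fingertips stand 22 mm ahead of it and the grasp point (between the pads) lies 3 mm ahead of it (manip.finger_overhang is the distance from the TCP to the fingertips, in m); z points along the fingers, y is the line along which they close (so a half turn about z gives the same grasp; the last joint's range is limited). The gripper opens to 85 mm and grips with 20 to 120 N. Pads are 22 mm wide; open, the fingers measure 114 mm over their backs; the gripper's body (76 mm by 85 mm) begins 54 mm behind the grasp point. The pads swing forward as they close: fully open they stand 13 mm farther back than shut.
Start: joints at [-1.32, 0.276, 1.505, -0, 1.361, -0.121], TCP at [0.209, -0.536, 0.253] pointing down, gripper open.
Joint ranges: [-2.89, 2.89], [-0.75, 2.08], [0.22, 2.7], [-1.18, 4.32], [0.11, 2.71], [-2.7, 2.7]. Speed limits (rad/s): [2.57, 2.57, 3.14, 3.14, 3.14, 3.14].

## Interface

Orientations are given as a unit quaternion [w, x, y, z].
In Python, from rig import get_state, eyes, order, manip gives the robot as it stands.
- The arm moves only by the tool drive_tool, never from a script. Its argument "rows" is a list of rows, each a list of 4 numbers: the shift along the tool's x, y, z in units of 25 mm (1.0 is 25 mm), then the turn about the tool's z in units of 6 degrees (1.0 is 6 degrees). A call has exactly 8 rows; each row is the pose to reach, as a shift and turn from the pose commanded when the call began, along the tool's axes at that moment; what a row does not reach only later rows make up. A row lasts 1/12 s, in which the tool goes at most 41.7 mm and 7.16 degrees, less where a joint would pass 70% of its speed; a pose out of reach is approached as far as the arm can. A call with a gripper value outside its range is refused whole. "grip" is the finger opening in mm, from 0 to 85.4, set as the call begins (left out, the last holds). The fingers move at their own pace and stop on an object; "newtons" is the grip in N (left out, the last holds). Time passes only in rows, so rows that repeat a pose let the fingers close, or fill a call up. It gives the time, the measured TCP pose, the force, the opening and the grip force at its end, in the units of the state.
- get_state(): the state, without advancing time (a new reading comes with each control period).
- eyes.get_image(name): name is "scene" or "top" or "wrist"; returns (picture, depth): 400x640x3 uint8, red, green, blue; 400x640 float32, m along the optical axis (not along the pixel's ray), 0 where there is no reading.
- eyes.camera_info(name): a dict with "fx", "fy", "cx", "cy" (pixels), "dist" ([k1, k2, p1, p2, k3] as OpenCV has them; the pictures are not rectified), "R" (3x3) and "t" (3): a world point X has camera coordinates R X + t. Camera axes: x right, y down, z forward; pixel columns grow to the right and rows downward; lengths in m; the calibration is good to about 2 mm. A picture is of the moment at which its call begins: read the wrist's pose just before it. camera_info takes no time and is no camera call; for the wrist camera it gives the pose at the moment of the call.
- order.sign_off(): hands the job in; it is judged then, once.
The state is a dict: "clock": time; "qpos": joint angles; "qd": joint speeds; "effort": joint torques, N m; "position": TCP position; "ee_rot": TCP orientation; "contact_force": force on the tool from outside, world axes, zero at the start; "moment": the same for the moment, N m; "width": finger opening in m; "gripper_force": force on a finger pad.
Only numpy, scipy, OpenCV 4.12 (cv2) and the standard library are available. Lean on these libraries where they do the work, as an engineer would, in place of code of your own. Each camera call takes 0.05 s, during which the arm holds its last target. There are 200 camera calls.

## Task

Unlock the grey steel solvent box on the paint-shop bench: of the three keys in the rack only one both goes into the lock and turns it, so find that one by comparing or by trying. Push it in until its collar rests on the brass barrel, turn the lock clockwise (seen from above) as far as it goes, and leave that key standing in the lock, fully home.

Things in the scene. Friction and masses are not known exactly. Their poses are not given: they have to be found in the camera images.
- key_a: Plain steel key, 0.14 kg, hung upright by its collar (28 x 74 x 5 mm) between two rack rails (tops at z 90 mm, gap 18); keys 85 mm apart, any order, y along the rack. Origin: centre of the collar's underside; z up, y the broad direction. Bow above, 12 mm thick (x), top 55 mm over origin: rectangle 44 mm broad. Blade, to 50 mm below origin: flat bar 30 mm broad, 8 mm thick.
- key_b: Plain steel key, 0.14 kg, hung upright by its collar (28 x 74 x 5 mm) between two rack rails (tops at z 90 mm, gap 18); keys 85 mm apart, any order, y along the rack. Origin: centre of the collar's underside; z up, y the broad direction. Bow above, 12 mm thick (x), top 55 mm over origin: round disc, 50 mm diameter. Blade, to 50 mm below origin: a round rod of 9 mm diameter.
- key_c: Plain steel key, 0.14 kg, hung upright by its collar (28 x 74 x 5 mm) between two rack rails (tops at z 90 mm, gap 18); keys 85 mm apart, any order, y along the rack. Origin: centre of the collar's underside; z up, y the broad direction. Bow above, 12 mm thick (x), top 55 mm over origin: T, neck 20 mm, crossbar 60 mm from 27 mm up. Blade, to 50 mm below origin: flat bar 60 mm broad, 8 mm thick.
- keyway (a point): Centre of the keyhole's mouth, on the flat top of the round brass barrel (78 mm across) set in the middle of the fixed grey box's top (200 x 240 x 90 mm), 6 mm above the box. Keyhole: upright slot through the 32 mm thick barrel, 14 mm along this frame's x, 40 mm along its y, mouth flared by 6 mm all round, free space below. z up. The frame turns with the barrel.
- lock (a joint): Turn of the barrel, rad: 0 locked, grows clockwise seen from above, stop at 1.05 (60 degrees); starts at 0 to 0.12. Light friction (0.06 N m), no spring: it stays where it is left. A bar in the slot has play before it drives the barrel (about 12 degrees for a 30 x 8 mm bar), so the key must turn that much more than the barrel.
Not all that is in view belongs to the job. What is shaped like the key_a but blue or brown is not meant.

How it is judged:
By the outcome, as a careful person would: the job done as asked, in the order asked, and still so for the second after the job is handed in, with the robot touching nothing.
It also fails if it takes over 72 s, if anything falls off the work surface, if the arm or the gripper's body presses on something with over 40 N, if the wrist force passes 120 N, or if a joint passes its speed limit or range.

## Working session

There is one attempt and no reset: what is moved stays moved. The work goes in short steps, Python scripts to look and compute and a tool call to move; the robot and the scene stay as the last step left them, time stands still between calls to the robot, and variables do not carry over. Pictures are saved under pics/ and viewed, at most 10 in all, crops included, and the job is handed in when it is done.

Besides the shell and the picture viewer there is one more tool, called in YAML: its name, and indented under it one key for each argument. drive_tool: Moves the arm, as the interface text tells. Its arguments: {"type":"object","properties":{"rows":{"type":"array","items":{"type":"array","items":{"type":"number"}}},"grip":{"type":"number"},"newtons":{"type":"number"}},"required":["rows"]}

```bash
mkdir -p pics; ls; python3 - <<'E'
from rig import get_state, eyes, order, manip
import cv2,numpy as np
s=get_state();print(s)
for n in ("scene","top"):
    im,d=eyes.get_image(n); cv2.imwrite(f"pics/{n}0.png",im[:,:,::-1]); np.savez(f"pics/{n}0.npz",im=im,d=d)
    i=eyes.camera_info(n);print(n,{k:np.round(v,3).tolist() for k,v in i.items()}, (d>0).mean())
E
```

```text
pics
{'clock': 0.0, 'qpos': array([-1.32000655e+00,  2.76616458e-01,  1.50613044e+00,  1.24247379e-05,
        1.36067456e+00, -1.21031925e-01]), 'qd': array([ 0.00061157, -0.00070047,  0.00072287, -0.00137373, -0.00011275,
        0.00064739]), 'effort': array([ 2.15682358e-04, -4.16777444e+01, -2.45809042e+01, -5.07192010e-05,
        1.11641685e-02,  2.71321605e-07]), 'position': array([ 0.20876798, -0.53525143,  0.25242849]), 'ee_rot': array([-9.12876118e-04,  9.82768125e-01,  1.84840409e-01, -5.32223111e-05]), 'contact_force': array([ 0.46022913, -0.26276632,  0.02558042]), 'moment': array([ 0.04334108, -0.04695189, -0.03701468]), 'gripper_force': 0.0, 'width': 0.08538481300729124}
scene {'fx': 503.466, 'fy': 503.466, 'cx': 313.156, 'cy': 192.967, 'dist': [-0.118, 0.0, 0.0, 0.0, 0.0], 'R': [[-0.551, 0.834, 0.007], [0.448, 0.303, -0.841], [-0.704, -0.461, -0.54]], 't': [0.223, -0.136, 1.497]} 0.99605859375
top {'fx': 387.572, 'fy': 387.572, 'cx': 321.631, 'cy': 200.521, 'dist': [-0.057, 0.0, 0.0, 0.0, 0.0], 'R': [[-0.007, -1.0, -0.016], [-0.997, 0.008, -0.072], [0.072, 0.016, -0.997]], 't': [0.071, 0.496, 0.986]} 0.9961640625
```

View pics/scene0.png

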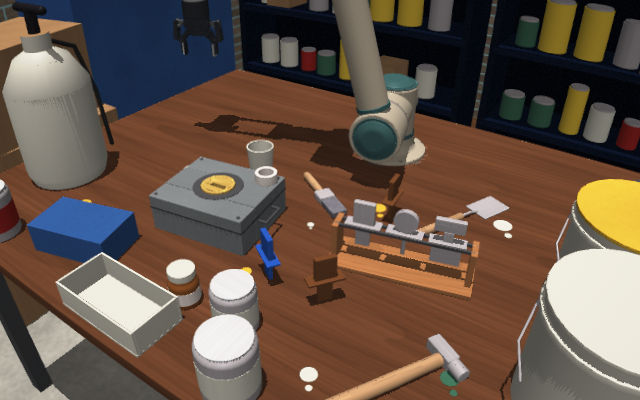

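View pics/top0.png

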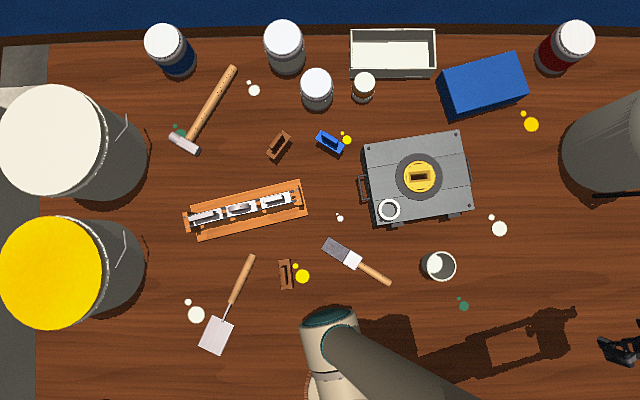

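The scene picture shows the rack with the rectangular bow (key_a, 365,212), the disc (405,220) and the T (450,230). In the top view key_a is the right-most of the three (≈275,200). The barrel's slot is at (419,177), and a tape ring sits on the box at (389,209). The blue and brown look-alikes are decoys. key_a is the one: 30x8 fits and turns, the rod can't turn the lock, and 60 mm can't enter.

```bash
cat > h.py <<'E'
import numpy as np,cv2
from rig import get_state, eyes, order, manip
def K(i): return np.array([[i['fx'],0,i['cx']],[0,i['fy'],i['cy']],[0,0,1]])
def cloud(d,i):
    h,w=d.shape; uv=np.stack(np.meshgrid(np.arange(w),np.arange(h)),-1).reshape(-1,1,2).astype(float)
    n=cv2.undistortPoints(uv,K(i),np.array(i['dist'])).reshape(h,w,2)
    P=np.dstack([n*d[...,None],d]); return (P-i['t'])@np.array(i['R'])
def ray(uv,z,i):
    n=cv2.undistortPoints(np.array(uv,float).reshape(-1,1,2),K(i),np.array(i['dist'])).reshape(-1,2)
    R=np.array(i['R']);D=np.c_[n,np.ones(len(n))]@R;C=-R.T@i['t']
    return C+D*((z-C[2])/D[:,2])[:,None]
def rect(xy):
    c,s,a=cv2.minAreaRect(np.array(xy,np.float32)); b=cv2.boxPoints((c,s,a))
    e=max((b[1]-b[0],b[2]-b[1]),key=np.linalg.norm)
    return np.round(c,4),np.round(s,4),round(np.degrees(np.arctan2(e[1],e[0]))%180,1)
def yaw(s):
    w,x,y,z=s['ee_rot']; return np.degrees(2*np.arctan2(y,x))
def blobs(m,lo=10):
    n,l,st,c=cv2.connectedComponentsWithStats(m.astype(np.uint8)); return [(l==k,st[k],c[k]) for k in range(1,n) if st[k][4]>=lo]
E
python3 - <<'E'
from h import *
for n in("top","scene"):
    f=np.load(f"pics/{n}0.npz");im,d=f['im'].astype(int),f['d'];i=eyes.camera_info(n);P=cloud(d,i)
    grey=(np.ptp(im,axis=2)<30)&(im.max(2)>60)
    m=grey&(P[...,2]>.112)&(P[...,2]<.16)&(abs(P[...,1])<1)&(P[...,0]<1)
    print(n,'bows')
    for b,st,c in blobs(m,15):
        p=P[b]; print(st,c.round(1),p.mean(0).round(3),'z',p[:,2].min().round(3),p[:,2].max().round(3),rect(p[:,:2]))
    # slot
    yel=(im[...,0]>130)&(im[...,0]-im[...,2]>70)&(P[...,2]>.07)&(P[...,2]<.12)
    for b,st,c in blobs(yel,100):
        p=P[b];print('brass',st,p.mean(0).round(4),rect(p[:,:2]),np.median(p[:,2]))
E
python3 - <<'E'
import cv2
im=cv2.imread('pics/top0.png')
a=cv2.resize(im[170:250,175:315],None,fx=4,fy=4,interpolation=cv2.INTER_CUBIC)
b=cv2.resize(im[140:220,370:470],None,fx=2.4,fy=4)
cv2.imwrite('pics/c1.png',cv2.hconcat([a,b]))
E
```

```text
top bows
[ 264   19   38   38 1057] [282.   37.1] [0.889 0.159 0.12 ] z 0.112 0.125 (array([0.8904, 0.1589]), array([0.0916, 0.0899]), np.float32(7.3))
[ 558   20   37   37 1019] [576.4  37.5] [ 0.888 -0.567  0.12 ] z 0.112 0.126 (array([ 0.8903, -0.5689]), array([0.0912, 0.0901]), np.float32(82.4))
[ 144   23   38   38 1040] [161.7  40.7] [0.888 0.458 0.119] z 0.112 0.125 (array([0.8895, 0.4595]), array([0.096 , 0.0902]), np.float32(62.1))
[ 584  101   56   88 1179] [600.1 151.9] [ 0.598 -0.592  0.137] z 0.112 0.16 (array([ 0.6069, -0.6109]), array([0.2118, 0.0837]), np.float32(11.4))
[ 67 106  61  92 998] [110.2 159. ] [0.591 0.565 0.137] z 0.112 0.16 (array([0.5975, 0.5844]), array([0.0862, 0.2282]), np.float32(162.6))
[263 194  20  10 105] [272.4 198. ] [0.494 0.177 0.144] z 0.126 0.149 (array([0.4942, 0.1777]), array([0.0118, 0.0437]), np.float32(103.4))
[378 199  22  22 174] [388.9 209. ] [ 0.469 -0.092  0.114] z 0.112 0.119 (array([ 0.4676, -0.0909]), array([0.0495, 0.0492]), np.float32(89.4))
[228 203  22  10 121] [237.9 206.9] [0.475 0.257 0.139] z 0.113 0.147 (array([0.4747
[... 2896 characters left out ...]
 312   76   88 1741] [553.1 371.6] [0.707 0.589 0.139] z 0.112 0.16 (array([0.6947, 0.5871]), array([0.1589, 0.0324]), np.float32(45.4))
[ 194  314   62   52 2421] [223.9 339.2] [0.894 0.165 0.119] z 0.112 0.123 (array([0.8909, 0.162 ]), array([0.0913, 0.0892]), np.float32(23.0))
[517 314  15  52 144] [522.  337.9] [0.667 0.535 0.136] z 0.112 0.16 (array([0.6676, 0.5353]), array([0.0593, 0.0118]), np.float32(10.1))
brass [200 175  35  19 488] [ 0.5475 -0.1672  0.0939] (array([ 0.5443, -0.1706]), array([0.0903, 0.0772]), np.float32(52.5)) 0.094531193902097
brass [471 241   9  17 100] [0.4429 0.3971 0.0888] (array([0.442 , 0.3968]), array([0.048 , 0.0119]), np.float32(13.4)) 0.0886472610018367
```

View pics/c1.png

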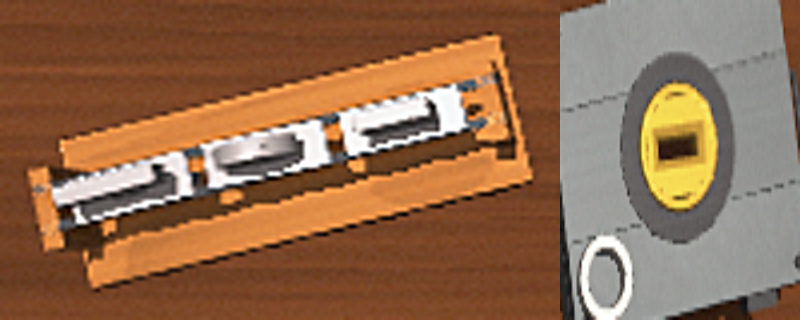

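The crop confirms the layout: the flat-bar key with the 44 mm bow is on the right, and the slot is roughly horizontal in the top image. Next I move above the lock for a wrist view.

drive_tool:
  rows:
    - [1.1, -0.5, -0.2, -0.7]
    - [2.2, -1.1, -0.4, -1.4]
    - [3.3, -1.6, -0.6, -2.1]
    - [4.5, -2.2, -0.8, -2.8]
    - [5.6, -2.7, -1, -3.5]
    - [6.7, -3.3, -1.2, -4.2]
    - [7.8, -3.8, -1.4, -4.9]
    - [9, -4.4, -1.6, -5.5]
  grip: 85

```text
clock: 0.77
position: [0.3791, -0.3504, 0.2932]
ee_rot: [-0.0, 0.889, 0.458, -0.0]
contact_force: [0.9, -0.6, 0.3]
width: 0.0854
gripper_force: 0.0
```

```bash
cat > go.py <<'E'
import sys
from h import *
# usage: x y z yaw  -> shift in units
x,y,z,ps=map(float,sys.argv[1:5]); s=get_state(); a=np.radians(yaw(s)); p=s['position']
D=np.array([x,y,z])-p; X=np.array([np.cos(a),np.sin(a)]);Y=np.array([np.sin(a),-np.cos(a)])
print('t',round(s['clock'],2),'pos',p.round(4),'yaw',round(yaw(s),2),'q',s['qpos'].round(2),'units',np.round([D[:2]@X/.025,D[:2]@Y/.025,-D[2]/.025,-((ps-yaw(s)+180)%360-180)/6],3))
E
python3 go.py 0.548 -0.169 0.3 90
```

```text
t 0.77 pos [ 0.3791 -0.3504  0.2932] yaw 54.47 q [-0.88  0.17  1.55 -0.    1.42 -0.26] units [ 9.832  1.281 -0.273 -5.922]
```

drive_tool:
  rows:
    - [1.3, 0.2, 0, -0.8]
    - [2.6, 0.3, -0.1, -1.6]
    - [3.9, 0.5, -0.1, -2.4]
    - [5.2, 0.7, -0.2, -3.2]
    - [6.5, 0.8, -0.2, -4]
    - [7.8, 1, -0.3, -4.8]
    - [9, 1.2, -0.3, -5.5]
    - [9.8, 1.3, -0.3, -6]

```text
clock: 1.43
position: [0.5496, -0.1692, 0.3004]
ee_rot: [-0.0, 0.703, 0.711, 0.001]
contact_force: [0.6, 0.2, 0.2]
width: 0.0849
gripper_force: 0.0
```

```bash
python3 - <<'E'
from h import *
i=eyes.camera_info("wrist"); im,d=eyes.get_image("wrist"); cv2.imwrite("pics/w1.png",im[:,:,::-1]); np.savez("pics/w1.npz",im=im,d=d)
R=np.array(i['R']);print('cam',(-R.T@i['t']).round(3),R[2].round(2)); P=cloud(d,i); im=im.astype(int)
yel=(im[...,0]-im[...,2]>60)&(abs(P[...,2]-.096)<.006)
for b,st,c in blobs(yel,300):
    p=P[b];print('brass',st,p.mean(0).round(4),rect(p[:,:2]),np.median(p[:,2]))
    x0,y0,w,h=st[:4]; f=np.zeros_like(b); hull=cv2.convexHull(np.argwhere(b)[:,::-1].astype(np.int32)); g=np.zeros(b.shape,np.uint8); cv2.fillPoly(g,[hull],1)
    hole=(g>0)&((P[...,2]<.08))
    for hb,hs,hc in blobs(hole,60):
        q=np.argwhere(hb)[:,::-1]; print('hole',hs,rect(ray(q,.09,i)[:,:2]), 'z',np.median(P[hb][:,2]))
    non=(g>0)&~cv2.morphologyEx(yel.astype(np.uint8),cv2.MORPH_OPEN,np.ones((3,3))).astype(bool)
    for hb,hs,hc in blobs(non,60):
        q=np.argwhere(hb)[:,::-1]; print('nonyellow',hs,rect(ray(q,.096,i)[:,:2]))
E
python3 go.py 0.4945 0.1785 0.25 103.4
```

```text
cam [ 0.548 -0.085  0.42 ] [ 0.   -0.32 -0.95]
brass [319 133  37  23 509] [ 0.5603 -0.1419  0.0949] (array([ 0.5631, -0.1426]), array([0.0184, 0.0388]), np.float32(164.0)) 0.09510253536761006
brass [304 179  52  26 739] [ 0.5568 -0.1926  0.0948] (array([ 0.5562, -0.1928]), array([0.0589, 0.0223]), np.float32(27.3)) 0.09511161890813309
nonyellow [316 179  22  11  72] (array([ 0.5519, -0.1841]), array([0.0247, 0.0054]), np.float32(28.2))
t 1.48 pos [ 0.5515 -0.167   0.3001] yaw 90.77 q [-0.42  0.26  1.42  0.    1.47 -0.43] units [13.848 -2.093  2.004 -2.105]
```

View pics/w1.png

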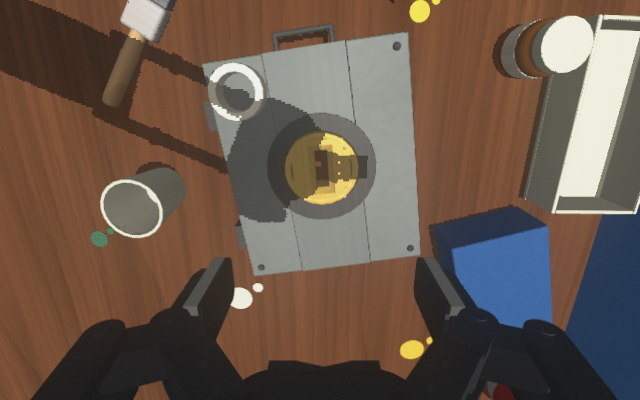

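The wrist view shows the barrel at (321,168), half in the gripper's shadow, with the slot near (322,170). I'll isolate it by depth instead, in both pictures.

```bash
python3 - <<'E'
from h import *
for n,f in(("wrist","w1"),("top","top0")):
    i=eyes.camera_info(n); D=np.load(f"pics/{f}.npz"); d=D['d'];im=D['im'].astype(int);P=cloud(d,i)
    near=np.hypot(P[...,0]-.549,P[...,1]+.169)<.032
    # ring : barrel top plane
    print(n,'z hist',np.histogram(P[near][:,2],bins=[-.1,0.02,.05,.07,.08,.085,.09,.093,.1]))
    sat=(im.max(2)-im.min(2))/np.maximum(im.max(2),1)
    for zt in(.09,.08,.06):
        m=near&(P[...,2]<zt)
        for b,st,c in blobs(m,15):
            q=np.argwhere(b)[:,::-1]; print(zt,st,c.round(1),rect(ray(q,.092,i)[:,:2]))
    if n=="wrist":
        c=im[125:215,275:375].astype(np.uint8); np.clip(c*1.6,0,255)
        h=np.uint8(np.clip((P[125:215,275:375,2]-.05)/.06*255,0,255)); h=cv2.applyColorMap(h,cv2.COLORMAP_JET)
        o=cv2.hconcat([np.uint8(np.clip(c[...,::-1]*1.6,0,255)),h]); cv2.imwrite("pics/c2.png",cv2.resize(o,None,fx=4,fy=4,interpolation=cv2.INTER_NEAREST))
E
```

```text
wrist z hist (array([ 338,    0,   29,   51,   27,  125,  356, 1873]), array([-0.1  ,  0.02 ,  0.05 ,  0.07 ,  0.08 ,  0.085,  0.09 ,  0.093,
        0.1  ]))
0.09 [311 149  20  41 552] [320.7 168. ] (array([ 0.5477, -0.1654]), array([0.0187, 0.0437]), np.float32(96.1))
0.09 [350 161   2  14  18] [350.2 167.5] (array([ 0.5788, -0.1631]), array([0.0011, 0.014 ]), np.float32(92.3))
0.08 [314 150  15  35 411] [321.  166.4] (array([ 0.548 , -0.1635]), array([0.0134, 0.0368]), np.float32(94.9))
0.06 [314 150  15  29 338] [321.2 164. ] (array([ 0.548 , -0.1601]), array([0.0127, 0.03  ]), np.float32(95.0))
top z hist (array([ 50,   0,   9,  12,   7,  19,  60, 373]), array([-0.1  ,  0.02 ,  0.05 ,  0.07 ,  0.08 ,  0.085,  0.09 ,  0.093,
        0.1  ]))
0.09 [411 172  18   9  92] [418.5 176.3] (array([ 0.5483, -0.1704]), array([0.0174, 0.0422]), np.float32(95.9))
0.08 [411 174  16   6  68] [417.6 176.6] (array([ 0.5477, -0.1681]), array([0.0364, 0.0122]), np.float32(89.6))
0.06 [411 175  12   5  50] [416.4 177.2] (array([ 0.5465, -0.1632]), array([0.0267, 0.0097]), np.float32(89.6))
```

View pics/c2.png

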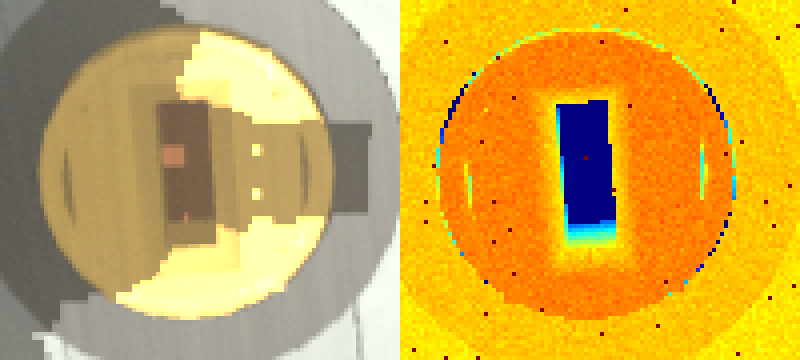

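The depth crop shows the slot clearly, with its long axis at about 95.5° and its centre near (0.548, -0.169). Now to the key.

drive_tool:
  rows:
    - [1.3, -0.2, 0.1, -0.2]
    - [2.6, -0.4, 0.2, -0.4]
    - [3.9, -0.6, 0.4, -0.6]
    - [5.2, -0.8, 0.6, -0.8]
    - [6.5, -1, 0.8, -1]
    - [7.8, -1.2, 1, -1.2]
    - [9.1, -1.4, 1.2, -1.4]
    - [10.3, -1.6, 1.4, -1.6]

```text
clock: 2.15
position: [0.5056, 0.0873, 0.2652]
ee_rot: [-0.0, 0.643, 0.766, -0.0]
contact_force: [-0.3, 0.0, -0.3]
width: 0.0853
gripper_force: 0.0
```

```bash
python3 go.py 0.4945 0.1785 0.25 103.4
```

```text
t 2.15 pos [0.5056 0.0873 0.2652] yaw 99.95 q [ 0.04  0.18  1.61  0.    1.36 -0.14] units [ 3.67   0.191  0.61  -0.576]
```

drive_tool:
  rows:
    - [0.9, 0, 0.2, -0.2]
    - [1.8, 0.1, 0.3, -0.4]
    - [2.7, 0.2, 0.5, -0.6]
    - [3.4, 0.2, 0.6, -0.6]
    - [3.6, 0.2, 0.6, -0.6]
    - [3.6, 0.2, 0.6, -0.6]
    - [3.6, 0.2, 0.6, -0.6]
    - [3.6, 0.2, 0.6, -0.6]

```text
clock: 2.82
position: [0.4962, 0.1743, 0.2509]
ee_rot: [0.0, 0.619, 0.785, -0.0]
contact_force: [-0.1, -0.3, 0.3]
width: 0.085
gripper_force: 0.0
```

```bash
python3 - <<'E'
from h import *
i=eyes.camera_info("wrist"); im,d=eyes.get_image("wrist"); cv2.imwrite("pics/w2.png",im[:,:,::-1]); P=cloud(d,i); im=im.astype(int)
m=(np.ptp(im,axis=2)<40)&(abs(P[...,2]-.145)<.004)
for b,st,c in blobs(m,40):
    p=P[b]; print(st,p.mean(0).round(4),rect(p[:,:2]),rect(ray(np.argwhere(b)[:,::-1],.145,i)[:,:2]))
E
python3 go.py 0.4945 0.1785 0.119 103.4
```

```text
[311  57  19  41 631] [0.472  0.2611 0.1431] (array([0.4721, 0.2605]), array([0.012 , 0.0255]), np.float32(100.4)) (array([0.4722, 0.2605]), array([0.0118, 0.025 ]), np.float32(100.3))
[313 169  16  55 855] [0.4914 0.1793 0.144 ] (array([0.4918, 0.1785]), array([0.0114, 0.0431]), np.float32(102.9)) (array([0.4917, 0.1791]), array([0.0113, 0.0427]), np.float32(102.9))
t 2.87 pos [0.4963 0.1742 0.251 ] yaw 103.43 q [ 0.21  0.2   1.61 -0.    1.33 -0.03] units [ 1.860e-01 -3.000e-02  5.278e+00  5.000e-03]
```

View pics/w2.png

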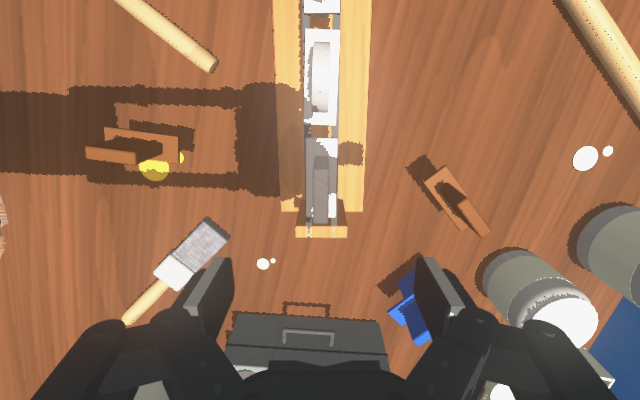

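The wrist view shows the rectangular bow at (321,190), centred near (0.493, 0.1785) at about 103°. I'll descend and grip.

drive_tool:
  rows:
    - [0.2, -0.1, 0.7, 0]
    - [0.2, -0.1, 1.5, 0]
    - [0.2, -0.1, 2.3, 0]
    - [0.2, -0.1, 3.1, 0]
    - [0.2, -0.1, 3.9, 0]
    - [0.2, -0.1, 4.6, 0]
    - [0.2, -0.1, 5.05, 0]
    - [0.2, -0.1, 5.05, 0]

```text
clock: 3.53
position: [0.491, 0.1781, 0.1223]
ee_rot: [-0.001, 0.62, 0.785, -0.002]
contact_force: [-0.8, -0.5, 0.2]
width: 0.0847
gripper_force: 0.0
```

drive_tool:
  rows:
    - [0, 0, 0, 0]
    - [0, 0, 0, 0]
    - [0, 0, 0, 0]
    - [0, 0, 0, 0]
    - [0, 0, 0, 0]
    - [0, 0, 0, 0]
    - [0, 0, 0, 0]
    - [0, 0, 0, 0]
  grip: 5
  newtons: 60

```text
clock: 4.2
position: [0.4928, 0.1797, 0.1252]
ee_rot: [0.0, 0.619, 0.785, 0.0]
contact_force: [0.1, -0.6, 3.7]
width: 0.0116
gripper_force: 58.9
```

drive_tool:
  rows:
    - [0, 0, -0.4, 0]
    - [0, 0, -1, 0]
    - [0, 0, -1.7, 0]
    - [0, 0, -2.5, 0]
    - [0, 0, -3.3, 0]
    - [0, 0, -4.1, 0]
    - [0, 0, -4.8, 0]
    - [0, 0, -5.4, 0]

```text
clock: 4.87
position: [0.4923, 0.1796, 0.2613]
ee_rot: [0.0, 0.619, 0.785, 0.0]
contact_force: [-0.4, 0.9, -0.9]
width: 0.0114
gripper_force: 58.4
```

```bash
python3 go.py 0.5483 -0.169 0.26 95.5
```

```text
t 4.87 pos [0.4923 0.1796 0.2613] yaw 103.51 q [ 0.22  0.19  1.6  -0.    1.35 -0.02] units [-14.082  -1.078   0.05    1.334]
```

drive_tool:
  rows:
    - [-0.6, 0, 0, 0.1]
    - [-1.4, -0.1, 0, 0.2]
    - [-2.3, -0.2, 0, 0.3]
    - [-3.3, -0.3, 0, 0.4]
    - [-4.3, -0.4, 0, 0.5]
    - [-5.3, -0.4, 0, 0.6]
    - [-6.3, -0.5, 0, 0.7]
    - [-7.3, -0.6, 0, 0.8]

```text
clock: 5.53
position: [0.5202, -0.0025, 0.2598]
ee_rot: [-0.0, 0.652, 0.759, -0.0]
contact_force: [-1.6, 0.2, -1.9]
width: 0.0115
gripper_force: 58.4
```

drive_tool:
  rows:
    - [-1, -0.1, 0, 0.1]
    - [-2, -0.1, 0, 0.2]
    - [-3, -0.1, 0, 0.3]
    - [-4, -0.2, 0, 0.4]
    - [-5, -0.3, 0, 0.5]
    - [-5.8, -0.4, 0, 0.5]
    - [-6.4, -0.4, 0, 0.5]
    - [-6.7, -0.4, 0, 0.5]

```text
clock: 6.2
position: [0.536, -0.1703, 0.2595]
ee_rot: [0.0, 0.672, 0.741, -0.0]
contact_force: [0.4, 0.8, -1.2]
width: 0.0114
gripper_force: 58.4
```

```bash
python3 go.py 0.5483 -0.169 0.26 95.5; python3 - <<'E'
from h import *
i=eyes.camera_info("top"); im,d=eyes.get_image("top");P=cloud(d,i);print('key/gripper seen z max near',P[165:190,405:435,2].max())
i=eyes.camera_info("wrist"); im,d=eyes.get_image("wrist"); cv2.imwrite("pics/w3.png",im[:,:,::-1]); np.savez("pics/w3.npz",im=im,d=d);P=cloud(d,i)
m=(P[...,2]<.09)&(np.hypot(P[...,0]-.548,P[...,1]+.169)<.03)
for b,st,c in blobs(m,40): print('slot',st,rect(ray(np.argwhere(b)[:,::-1],.093,i)[:,:2]))
m=(abs(P[...,2]-.096)<.0025)
for b,st,c in blobs(m,300): print('brass',st,rect(P[b][:,:2]))
m=(P[...,2]>.15)&(d<.3)&(np.hypot(P[...,0]-.548,P[...,1]+.169)<.06)
for b,st,c in blobs(m,60): p=P[b];print('key',st,p.min(0).round(4),p.max(0).round(4),rect(p[:,:2]))
E
```

```text
t 6.2 pos [ 0.536  -0.1703  0.2595] yaw 95.61 q [-0.43  0.25  1.52 -0.    1.37 -0.53] units [ 0.002  0.495 -0.018  0.019]
key/gripper seen z max near 1.0203313577222708
slot [326 156  19  32 433] (array([ 0.5447, -0.1609]), array([0.0168, 0.0295]), np.float32(95.8))
brass [ 294  138   84   78 2972] (array([ 0.5481, -0.1612]), array([0.0634, 0.077 ]), np.float32(158.5))
key [  134   188   447   212 40960] [ 0.4883 -0.1938  0.2244] [ 0.5962 -0.1342  0.329 ] (array([ 0.5406, -0.1645]), array([0.0605, 0.1028]), np.float32(166.7))
```

View pics/w3.png

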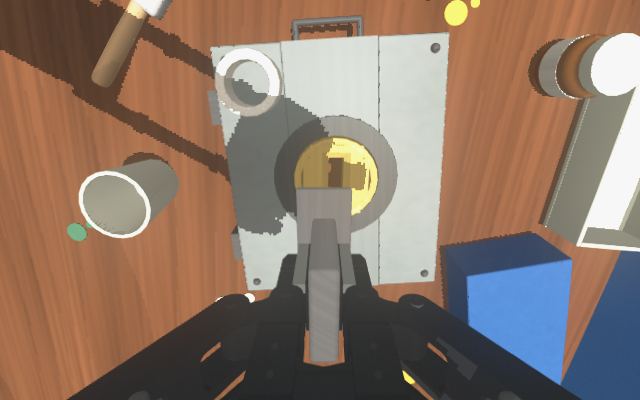

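The wrist view shows the key held straight, with its collar at (323,200), and the slot ahead at (337,172). I'll shift in x and descend to just above the mouth.

drive_tool:
  rows:
    - [0, 0.2, 0, 0]
    - [0, 0.4, 0.3, 0]
    - [0, 0.46, 0.8, 0]
    - [0, 0.46, 1.4, 0]
    - [0, 0.46, 2, 0]
    - [0, 0.46, 2.5, 0]
    - [0, 0.46, 2.8, 0]
    - [0, 0.46, 2.8, 0]

```text
clock: 6.97
position: [0.5465, -0.1657, 0.1874]
ee_rot: [-0.002, 0.671, 0.742, -0.001]
contact_force: [-0.4, 0.1, -1.2]
width: 0.011
gripper_force: 58.4
```

```bash
python3 go.py 0.5475 -0.169 0.131 95.5; python3 - <<'E'
from h import *
im,d=eyes.get_image("scene"); cv2.imwrite("pics/s3.png",cv2.resize(im[100:260,120:330,::-1],None,fx=3.5,fy=3.5))
E
```

```text
t 6.97 pos [ 0.5465 -0.1657  0.1874] yaw 95.78 q [-0.42  0.32  1.62  0.    1.21 -0.52] units [-0.134  0.027  2.255  0.047]
```

View pics/s3.png

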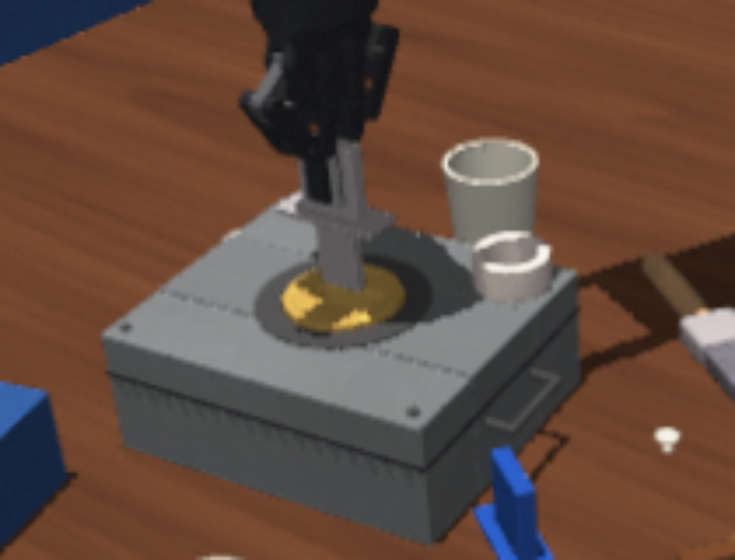

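The scene crop shows the blade tip just over the barrel's middle. I'll insert slowly.

drive_tool:
  rows:
    - [0, 0, 0, 0]
    - [0, 0, 0.2, 0]
    - [0, 0, 0.4, 0]
    - [0, 0, 0.6, 0]
    - [0, 0, 0.8, 0]
    - [0, 0, 1, 0]
    - [0, 0, 1.1, 0]
    - [0, 0, 1.1, 0]

```text
clock: 7.68
position: [0.5468, -0.1672, 0.1611]
ee_rot: [-0.001, 0.671, 0.741, -0.0]
contact_force: [0.2, 0.6, -1.5]
width: 0.0111
gripper_force: 58.4
```

```bash
python3 go.py 0.5475 -0.169 0.131 95.5;python3 -c "
from h import *
s=get_state();print(s['contact_force'].round(1),s['moment'].round(2))"
```

```text
t 7.68 pos [ 0.5468 -0.1672  0.1611] yaw 95.7 q [-0.42  0.34  1.65 -0.    1.15 -0.52] units [-0.075  0.019  1.204  0.033]
[ 0.2  0.6 -1.5] [-0.04 -0.03  0.04]
```

drive_tool:
  rows:
    - [0, 0, 0.2, 0]
    - [0, 0, 0.4, 0]
    - [0, 0, 0.6, 0]
    - [0, 0, 0.75, 0]
    - [0, 0, 0.9, 0]
    - [0, 0, 1, 0]
    - [0, 0, 1.1, 0]
    - [0, 0, 1.15, 0]

```text
clock: 8.35
position: [0.5472, -0.1673, 0.1329]
ee_rot: [-0.0, 0.671, 0.741, -0.0]
contact_force: [1.1, -0.3, -0.9]
width: 0.0113
gripper_force: 58.4
```

drive_tool:
  rows:
    - [0, 0, 0, 0]
    - [0, 0, 0.02, 0]
    - [0, 0, 0.04, 0]
    - [0, 0, 0.06, 0]
    - [0, 0, 0.06, 0]
    - [0, 0, 0.06, 0]
    - [0, 0, 0.06, 0]
    - [0, 0, 0.06, 0]

```text
clock: 9.02
position: [0.5474, -0.1674, 0.1319]
ee_rot: [0.0, 0.671, 0.741, 0.0]
contact_force: [0.1, -0.2, -1.6]
width: 0.0114
gripper_force: 58.4
```

drive_tool:
  rows:
    - [0, 0, 0.04, 0]
    - [0, 0, 0.06, 0]
    - [0, 0, 0.08, 0]
    - [0, 0, 0.1, 0]
    - [0, 0, 0.12, 0]
    - [0, 0, 0.12, 0]
    - [0, 0, 0.12, 0]
    - [0, 0, 0.12, 0]

```text
clock: 9.68
position: [0.5475, -0.1674, 0.1311]
ee_rot: [0.001, 0.671, 0.741, 0.0]
contact_force: [-2.9, -0.1, 12.3]
width: 0.0112
gripper_force: 60.4
```

Collar contact at 12 N with the TCP at the expected height. I'll ease off slightly and turn clockwise.

drive_tool:
  rows:
    - [0, 0, -0.03, 0.3]
    - [0, 0, -0.03, 1]
    - [0, 0, -0.03, 1.8]
    - [0, 0, -0.03, 2.6]
    - [0, 0, -0.03, 3.4]
    - [0, 0, -0.03, 4.2]
    - [0, 0, -0.03, 5]
    - [0, 0, -0.03, 5.5]

```text
clock: 10.35
position: [0.5482, -0.1681, 0.1312]
ee_rot: [0.002, 0.855, 0.519, 0.001]
contact_force: [-1.3, -0.4, 5.4]
width: 0.0114
gripper_force: 59.6
```

```bash
python3 go.py 0.5475 -0.169 0.131 95.5;python3 -c "
from h import *
s=get_state();print(s['contact_force'].round(1),s['moment'].round(2))"
```

```text
t 10.35 pos [ 0.5482 -0.1681  0.1312] yaw 62.52 q [-0.42  0.37  1.7  -0.    1.08  0.06] units [-0.046 -0.009  0.007 -5.497]
[-1.3 -0.4  5.4] [-0.03  0.2   0.07]
```

drive_tool:
  rows:
    - [0, 0, 0, 0.7]
    - [0, 0, 0, 1.4]
    - [0, 0, 0, 2.1]
    - [0, 0, 0, 2.8]
    - [0, 0, 0, 3.5]
    - [0, 0, 0, 4]
    - [0, 0, 0, 4.4]
    - [0, 0, 0, 4.5]

```text
clock: 11.02
position: [0.5482, -0.1684, 0.1311]
ee_rot: [0.002, 0.952, 0.306, 0.001]
contact_force: [-0.2, -2.0, 6.5]
width: 0.0111
gripper_force: 59.5
```

```bash
python3 go.py 0.5475 -0.169 0.131 95.5;python3 -c "
from h import *
s=get_state();print(s['contact_force'].round(1),s['moment'].round(2))"
```

```text
t 11.02 pos [ 0.5482 -0.1684  0.1311] yaw 35.64 q [-0.42  0.37  1.7  -0.    1.08  0.53] units [-3.800e-02  2.000e-03  6.000e-03 -9.977e+00]
[-0.2 -2.   6.5] [-0.18  0.26  0.07]
```

Turned 60° so far. I'll continue in small steps and watch the moment for the stop.

drive_tool:
  rows:
    - [0, 0, 0, 0.2]
    - [0, 0, 0, 0.4]
    - [0, 0, 0, 0.6]
    - [0, 0, 0, 0.8]
    - [0, 0, 0, 1]
    - [0, 0, 0, 1.2]
    - [0, 0, 0, 1.3]
    - [0, 0, 0, 1.3]

```text
clock: 11.68
position: [0.5483, -0.1685, 0.1312]
ee_rot: [0.002, 0.97, 0.241, 0.001]
contact_force: [0.2, -2.8, 7.0]
width: 0.0118
gripper_force: 59.5
```

```bash
python3 go.py 0.5475 -0.169 0.131 95.5;python3 -c "
from h import *
s=get_state();print(s['contact_force'].round(1),s['moment'].round(2))"
```

```text
t 11.68 pos [ 0.5483 -0.1685  0.1312] yaw 27.91 q [-0.42  0.37  1.69 -0.    1.08  0.67] units [-3.7000e-02  1.0000e-03  8.0000e-03 -1.1265e+01]
[ 0.2 -2.8  7. ] [-0.21  0.25 -0.01]
```

drive_tool:
  rows:
    - [0, 0, 0, 0.15]
    - [0, 0, 0, 0.3]
    - [0, 0, 0, 0.45]
    - [0, 0, 0, 0.6]
    - [0, 0, 0, 0.7]
    - [0, 0, 0, 0.8]
    - [0, 0, 0, 0.8]
    - [0, 0, 0, 0.8]

```text
clock: 12.35
position: [0.5483, -0.1683, 0.1312]
ee_rot: [0.002, 0.979, 0.202, 0.001]
contact_force: [-0.2, 0.2, 6.6]
width: 0.011
gripper_force: 62.3
```

```bash
python3 go.py 0.5475 -0.169 0.131 95.5;python3 -c "
from h import *
s=get_state();print(s['contact_force'].round(1),s['moment'].round(2))"
```

```text
t 12.35 pos [ 0.5483 -0.1683  0.1312] yaw 23.33 q [-0.42  0.37  1.7  -0.    1.08  0.75] units [-4.0000e-02  1.3000e-02  7.0000e-03 -1.2028e+01]
[-0.2  0.2  6.6] [-0.02  0.24  1.09]
```

The moment jumped to 1.1 N m, so the lock is at its stop. I'll release in place.

drive_tool:
  rows:
    - [0, 0, 0, 0.1]
    - [0, 0, 0, 0.1]
    - [0, 0, 0, 0.1]
    - [0, 0, 0, 0.1]
    - [0, 0, 0, 0.1]
    - [0, 0, 0, 0.1]
    - [0, 0, 0, 0.1]
    - [0, 0, 0, 0.1]

```text
clock: 13.02
position: [0.5483, -0.1683, 0.1312]
ee_rot: [0.002, 0.98, 0.197, 0.001]
contact_force: [-1.3, 0.1, 6.1]
width: 0.0112
gripper_force: 65.5
```

drive_tool:
  rows:
    - [0, 0, 0, 0]
    - [0, 0, 0, 0]
    - [0, 0, 0, 0]
    - [0, 0, 0, 0]
    - [0, 0, 0, 0]
    - [0, 0, 0, 0]
    - [0, 0, 0, 0]
    - [0, 0, 0, 0]
  grip: 45

```text
clock: 13.68
position: [0.5473, -0.1674, 0.1295]
ee_rot: [-0.0, 0.981, 0.195, -0.0]
contact_force: [1.0, -0.1, -0.6]
width: 0.045
gripper_force: 0.0
```

drive_tool:
  rows:
    - [0, 0, -0.2, 0]
    - [0, 0, -0.6, 0]
    - [0, 0, -1.2, 0]
    - [0, 0, -2, 0]
    - [0, 0, -2.9, 0]
    - [0, 0, -3.9, 0]
    - [0, 0, -4.9, 0]
    - [0, 0, -5.6, 0]

```text
clock: 14.35
position: [0.548, -0.1676, 0.2733]
ee_rot: [0.001, 0.981, 0.195, 0.002]
contact_force: [0.1, -0.5, 0.5]
width: 0.0453
gripper_force: 0.0
```

drive_tool:
  rows:
    - [-0.8, 0, 0, 0]
    - [-1.8, 0, 0, 0]
    - [-2.8, 0, 0, 0]
    - [-3.8, 0, 0, 0]
    - [-4.6, 0, 0, 0]
    - [-5, 0, 0, 0]
    - [-5, 0, 0, 0]
    - [-5, 0, 0, 0]

```text
clock: 15.02
position: [0.4324, -0.2153, 0.2704]
ee_rot: [0.0, 0.981, 0.195, 0.001]
contact_force: [-0.2, -1.4, 0.7]
width: 0.0454
gripper_force: 0.0
```

```bash
python3 - <<'E'
from h import *
o=[]
for n in("top","scene","wrist"):
    i=eyes.camera_info(n); im,d=eyes.get_image(n);P=cloud(d,i); near=np.hypot(P[...,0]-.548,P[...,1]+.169)<.05
    if n!="top":o.append(im)
    m=near&(P[...,2]>.108)&(P[...,2]<.17)
    for b,st,c in blobs(m,30):p=P[b];print(n,'key',st,'ztop',np.percentile(p[:,2],97).round(4),rect(p[p[:,2]>.135][:,:2]))
    m=near&(P[...,2]>.0985)&(P[...,2]<.107)
    for b,st,c in blobs(m,20):p=P[b];print(n,'collar',np.median(p[:,2]).round(4),rect(p[:,:2]))
cv2.imwrite("pics/end.png",cv2.hconcat([cv2.resize(o[0][110:260,130:310,::-1],(480,400)),cv2.resize(o[1][:,:,::-1],(320,400)) ]))
E
```

```text
top key [415 164  17  21 198] ztop 0.1533 (array([ 0.5476, -0.1694]), array([0.044 , 0.0128]), np.float32(27.1))
top collar 0.1013 (array([ 0.5489, -0.1697]), array([0.0749, 0.0307]), np.float32(25.3))
scene key [210 158  12  26 228] ztop 0.1508 (array([ 0.5475, -0.1661]), array([0.0463, 0.0133]), np.float32(24.9))
scene collar 0.1009 (array([ 0.5486, -0.1662]), array([0.076, 0.031]), np.float32(28.5))
wrist key [ 315    0   21   65 1128] ztop 0.1514 (array([ 0.5422, -0.1698]), array([0.038 , 0.0121]), np.float32(26.6))
wrist collar 0.1 (array([ 0.5407, -0.1705]), array([0.0649, 0.0282]), np.float32(26.6))
```

View pics/end.png

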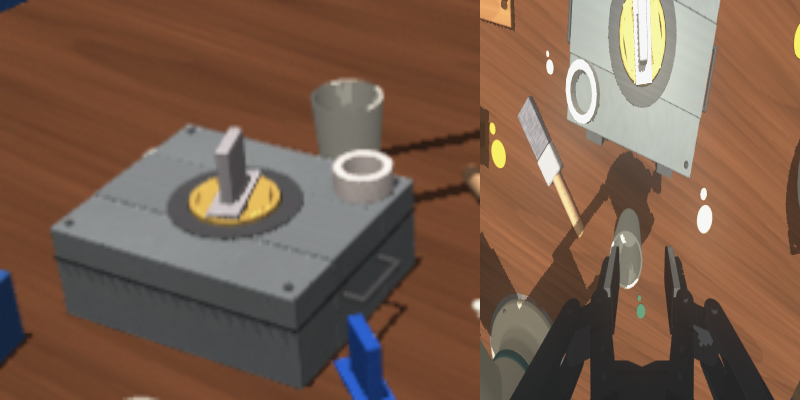

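The pictures show the key upright with its collar flat on the brass. The collar top is at z = 0.101, so it is fully home. The key stands at about 26° after meeting a hard stop, and the gripper is clear.

```bash
python3 -c "
from rig import order; print(order.sign_off())"
```

```text
the job is handed in; nothing more can be done
None
```

I put key_a in the lock with its collar resting on the barrel, turned it clockwise to the hard stop and left it standing there with the gripper clear. The job is handed in at about 15 s on the robot's clock; sign-off returned no verdict.

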